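# Open the tall lens box on the packing stand

### The arm

A 6-joint arm with a two-finger parallel gripper is mounted at the origin on the work surface. World frame = base frame: x ahead of the robot, y to its left, z up, the work surface at z = 0. Lengths are in m, angles in rad, forces in N, time in s.
With the tool pointing down it reaches from about 0.35 to 0.975 m from the base axis. Payload 7.1 kg.
Tool frame: the origin (TCP) lies midway between the tips of the shut fingers; the grasp point (between the pads) lies 19 mm behind it; z points along the fingers, x is the direction in which the jaws open and shut, and the axes are right-handed (so a half turn about z gives the same grasp; the last joint's range is limited). The gripper opens to 88 mm and grips with 3 to 60 N. Pads are 20 mm wide; open, the fingers measure 115 mm over their backs; the gripper's body (75 mm by 178 mm) begins 61 mm behind the grasp point.
Start: joints at [1.17, 0.423, 1.63, -0, 1.089, -0.019], TCP at [0.233, 0.58, 0.223] pointing down, gripper open.
Joint ranges: [-3, 3], [-0.9, 2.11], [0.09, 2.58], [-1.31, 4.45], [0.11, 2.69], [-2.54, 2.54]. Speed limits (rad/s): [2.39, 2.39, 3.01, 3.14, 3.14, 3.14].

### API

Orientations are given as a unit quaternion [w, x, y, z].
In Python, from station import move_pose, movel, movej, command_gripper, wait, inverse_kinematics, read_camera, camera_info, MotionError, job_done, get_time, get_joint_pos, get_qvel, get_effort, get_tcp_pos, get_ee_rot, get_ft_force, get_ft_torque, get_grip_width gives the robot as it stands. Calls block until the motion is done:
- move_pose(position, orientation): joint-space move of the TCP to a pose.
- movel(position, frame=None, v=0.15, until_force=None): straight line of the TCP; frame=None keeps the orientation; v is the mean speed in m/s. With until_force (N) it stops when the force on the tool has changed by that much, and returns True; else False.
- movej(angles): joint-space move.
- command_gripper(opening): opening from 0.0 (shut) to 1.0 (fully open); the grip force is fixed at half the most; returns when the fingers have stopped.
- wait(seconds).
- inverse_kinematics(position, orientation): joint angles nearest the present ones, or None.
- read_camera(name): name is "scene" or "top" or "wrist"; returns the picture (480x640x3 uint8, red, green, blue); there is no depth.
- camera_info(name): a dict with "intrinsics" (3x3 intrinsics, pixels), "T" (4x4, takes a point from camera to world coordinates); the wrist camera has in their place "tool_from_camera" (4x4, takes a point from camera to tool coordinates, whose origin is the TCP and whose axes are the tool frame's). Camera axes: x right, y up, looking along -z (the intrinsics and any distortion apply to the point x, -y, -z); pixel columns grow to the right and rows downward; lengths in m; the calibration is good to about 2 mm. A picture is of the moment at which its call begins: read the wrist's pose just before it. camera_info takes no time and is no camera call.
A pose or a line that the arm cannot do raises MotionError and nothing moves.
- job_done(): hands the job in, once; it reports no verdict.
Readings, each from a call of its own:
- get_time(): time.
- get_joint_pos(): joint angles.
- get_qvel(): joint speeds.
- get_effort(): joint torques, N m.
- get_tcp_pos(): TCP position.
- get_ee_rot(): TCP orientation.
- get_ft_force(): force on the tool from outside, world axes, zero at the start.
- get_ft_torque(): the same for the moment, N m.
- get_grip_width(): opening from 0.0 (shut) to 1.0 (fully open).
Only numpy, scipy, OpenCV 4.12 (cv2) and the standard library are available. Lean on these libraries where they do the work, as an engineer would, in place of code of your own. Each camera call takes 0.05 s, during which the arm holds its last target. There are 200 camera calls.

### The job

The tall cardboard lens box sits in the nest of the plywood stand. Push the stand's sliding metal fork all the way in over the box's foot so that it holds the base down, and only then draw the tight, deep lid straight up off it. Set the lid down gently, mouth down and upright, in the middle of the black rubber mat, leaving the base seated in its nest with the fork still pushed in.

Things in the scene. Friction and masses are not known exactly. Their poses are not given: they have to be found in the camera images.
- lid_mid (a point): Centre of the cardboard lid, a hollow box open below: 64 mm long (x), 48 wide (y), 84 high (z up), walls 2.5, 0.1 kg. Grip it from above across the 48 mm, near the top. Starts with mouth 20 and top 104 mm above the table, axes parallel to case_foot. Tight fit: drawing it off takes 8 to 13 N until it has risen 74 mm, and an unheld base comes up with it. (A squat 50 mm box nearby is another.)
- case_foot (a point): Middle of the foot of the tall box's base (0.4 kg, loose), 15 mm above the table. Foot 84 (x) x 78 (y) x 10 mm, in a shallow nest on a fixed plywood stand 250 x 120 mm, 10 mm thick, with rails along its long sides to 28 mm above the table. Base walls 56 x 40 mm, reaching 94 mm above the table. x: along the stand, the way the fork is pushed in; z up.
- keeper_grip (a point): Black upright handle block of the aluminium fork, 20 x 20 mm, from 28 to 68 mm above the table; point on its centre line, 51.5 mm up. Slides only along x of case_foot (axes parallel), friction 2 N, stays where left. Starts 144 to 156 mm from case_foot in -x; fully in, at its stop, 90 mm, with the tines 1.5 mm above the foot on both sides of the lid.
- mat_mid (a point): Middle of the top face of the black rubber mat, 130 x 130 mm and 4 mm thick, fixed flat on the table, to the left or the right of the stand; z up. A lid standing on it has its centre 46 mm above the table.
Things that resemble listed ones, but are neither listed nor needed, are in the scene too. Of the things that look like the part that bears mat_mid, take the one that is farthest from the robot's base at the start. Leave any turquoise look-alike of the part that bears case_foot alone.

How it is judged:
On the way, in this order (a step that is already met when the one before it is completed fails the run):
1. the fork is pushed in over the foot (within 14 mm of its stop) while the lid is still fully on (x of keeper_grip in the frame of case_foot above -0.104 m and z of lid_mid in the frame of case_foot below 0.06 m), for 0.1 s.
2. the lid is drawn up clear of the base, which stays held in its nest by the fork (x of keeper_grip in the frame of case_foot above -0.104 m and distance of case_foot from where it was at the start of the episode below 0.012 m and angle between case_foot's own z axis and vertical below 0.1 rad and z of lid_mid in the frame of case_foot above 0.118 m), for 0.1 s.
At the end, for the whole second after the job is handed in: The lid stands mouth down and upright (within 8 degrees), at rest and released on the rubber mat, its centre within 35 mm of the mat's middle; the box base is still seated in its nest (moved less than 12 mm, tilted less than 5 degrees) and the fork is still in, within 14 mm of its stop (horizontal distance between lid_mid and mat_mid below 0.035 m and z of lid_mid in the frame of mat_mid between 0.036 and 0.048 m and angle between lid_mid's own z axis and vertical below 0.15 rad and linear speed of lid below 0.02 m/s and x of keeper_grip in the frame of case_foot above -0.104 m and distance of case_foot from where it was at the start of the episode below 0.012 m and angle between case_foot's own z axis and vertical below 0.1 rad); the robot touches nothing.
It fails at once if the base is pulled up or knocked out of its nest (moved over 20 mm or tilted over 11 degrees) (distance of case_foot from where it was at the start of the episode above 0.02 m or angle between case_foot's own z axis and vertical above 0.2 rad).
It fails at once if the lid is dropped on the mat (falls faster than 0.6 m/s just above it, as from some 20 mm) (horizontal distance between lid_mid and mat_mid below 0.08 m and z of lid_mid in the frame of mat_mid below 0.07 m and linear speed of lid above 0.6 m/s).
It also fails if it takes over 51 s, if anything falls off the work surface, if the arm or the gripper's body presses on something with over 40 N, if the wrist force passes 120 N, or if a joint passes its speed limit or range.

## Working session

There is one attempt and no reset: what is moved stays moved. The work goes in short steps, each a Python script; the robot and the scene stay as the last script left them, time stands still between calls to the robot, and variables do not carry over. Pictures are saved under pics/ and viewed, about 8 in all and at most 12, crops included, and the job is handed in when it is done.

```bash
mkdir -p pics; python3 - <<'E'
from station import *
import cv2,numpy as np
for n in("scene","top"):
    cv2.imwrite(f"pics/{n}0.png",cv2.cvtColor(read_camera(n),cv2.COLOR_RGB2BGR))
    i=camera_info(n); print(n,{k:np.round(v,4).tolist() if not isinstance(v,str) else v for k,v in i.items()})
i=camera_info("wrist");print(i)
print(get_time(),get_ee_rot())
E
```

```text
scene {'intrinsics': [[513.8403, 0.0, 319.6669], [0.0, 513.8403, 243.1459], [0.0, 0.0, 1.0]], 'T': [[-0.7252, -0.5146, 0.4575, 0.9512], [0.6885, -0.5468, 0.4764, 0.4911], [0.005, 0.6604, 0.7509, 0.8691], [0.0, 0.0, 0.0, 1.0]]}
top {'intrinsics': [[559.4299, 0.0, 314.802], [0.0, 559.4299, 238.5753], [0.0, 0.0, 1.0]], 'T': [[0.1343, 0.9679, -0.2124, 0.2173], [-0.9909, 0.1306, -0.0313, -0.0469], [-0.0025, 0.2147, 0.9767, 1.1955], [0.0, 0.0, 0.0, 1.0]]}
{'intrinsics': array([[402.17409276,   0.        , 320.76575752],
       [  0.        , 402.17409276, 239.22723722],
       [  0.        ,   0.        ,   1.        ]]), 'tool_from_camera': array([[ 9.99999858e-01, -4.90873991e-04,  2.05797236e-04,
         4.68282366e-04],
       [-4.11156676e-04, -9.57928167e-01, -2.87007765e-01,
        -7.80489979e-02],
       [ 3.38023617e-04,  2.87007640e-01, -9.57928233e-01,
        -1.61519780e-01],
       [ 0.00000000e+00,  0.00000000e+00,  0.00000000e+00,
         1.00000000e+00]])}
0.1 [ 3.64397297e-04  8.28410463e-01  5.60121101e-01 -5.69754004e-04]
```

View pics/top0.png

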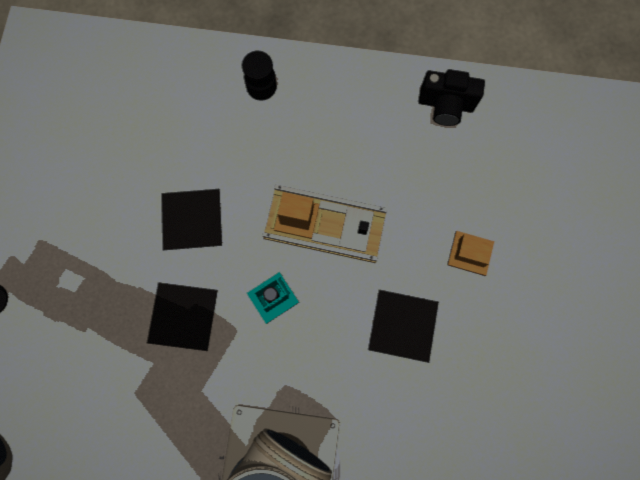

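View pics/scene0.png

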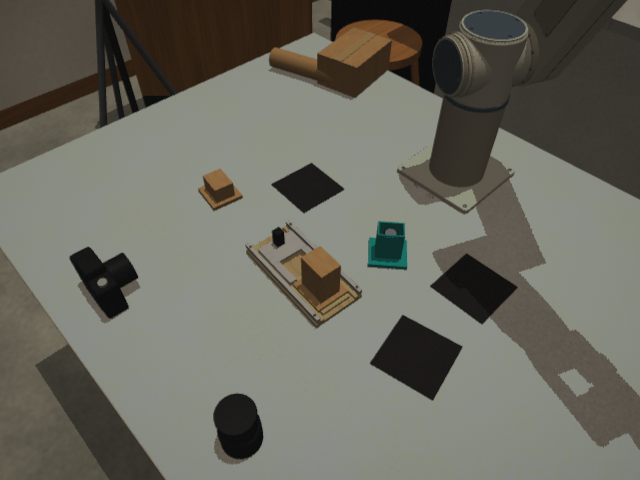

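The top view shows the tall box at (297,211) on the stand, its handle at (363,228), and the stand's fork opening toward the box. There are three black mats, at (191,219), (183,316) and (404,326). The squat box at (473,252) and the turquoise box at (272,297) are decoys. Next I'll cast rays and make an enlarged crop.

```bash
cat > h.py <<'E'
from station import *
import cv2,numpy as np
from scipy.spatial.transform import Rotation as R
def cam(name):
    i=camera_info(name)
    if name!="wrist": return i["intrinsics"],i["T"]
    T=np.eye(4); q=get_ee_rot(); T[:3,:3]=R.from_quat([q[1],q[2],q[3],q[0]]).as_matrix(); T[:3,3]=get_tcp_pos()
    return i["intrinsics"],T@i["tool_from_camera"]
def ray(uv,z,KT):
    K,T=KT; d=np.linalg.solve(K,[uv[0],uv[1],1.])*[1,-1,-1]; d=T[:3,:3]@d
    return T[:3,3]+d*(z-T[2,3])/d[2]
def proj(p,KT):
    K,T=KT; c=T[:3,:3].T@(np.array(p)-T[:3,3]); v=K@(c*[1,-1,-1]); return v[:2]/v[2]
E
python3 - <<'E'
from h import *
ims={}
for n,(x,y,w) in dict(top=(255,175,140),scene=(235,210,140)).items():
    im=cv2.imread(f"pics/{n}0.png"); KT=cam(n)
    m=(im.max(2)<40).astype(np.uint8)
    c,_=cv2.findContours(m,cv2.RETR_EXTERNAL,cv2.CHAIN_APPROX_NONE)
    for k in c:
        a=cv2.contourArea(k)
        if a>40 and a<8000:
            r=cv2.minAreaRect(k); b=np.array([ray(p,.004 if a>600 else .068,KT) for p in cv2.boxPoints(r)])
            ctr=b.mean(0); print(n,np.round(r[0]),a,ctr.round(4),"dist",np.hypot(*ctr[:2]).round(3),"sides",np.linalg.norm(b[1]-b[0]).round(3),np.linalg.norm(b[2]-b[1]).round(3))
    ims[n]=cv2.resize(im[y:y+w-20,x:x+w],(560,480)) if 0 else cv2.resize(im[y:y+w-40,x:x+w],(800,571)) if 0 else cv2.resize(im[y:y+w-20,x:x+w],None,fx=2.857,fy=2.857,interpolation=cv2.INTER_CUBIC)
cv2.imwrite("pics/crop1.png",np.hstack([ims["top"],ims["scene"]]))
E
```

```text
top [243. 465.] 77.5 [0.0095 0.0651 0.068 ] dist 0.066 sides 0.06 0.023
top [  6. 458.] 332.0 [-0.0385  0.5152  0.068 ] dist 0.517 sides 0.078 0.021
top [299. 448.] 680.0 [ 0.0434 -0.0346  0.004 ] dist 0.056 sides 0.029 0.153
top [403. 326.] 3543.0 [ 0.3156 -0.2191  0.004 ] dist 0.384 sides 0.128 0.131
top [  4. 298.] 124.5 [0.2568 0.5957 0.068 ] dist 0.649 sides 0.053 0.014
top [182. 317.] 3550.5 [0.272  0.2481 0.004 ] dist 0.368 sides 0.128 0.134
top [270. 293.] 73.5 [0.3385 0.0645 0.068 ] dist 0.345 sides 0.046 0.031
top [363. 227.] 81.5 [ 0.4994 -0.1067  0.068 ] dist 0.511 sides 0.025 0.017
top [191. 219.] 3110.5 [0.4838 0.2673 0.004 ] dist 0.553 sides 0.129 0.13
top [450.  98.] 2443.5 [ 0.8492 -0.2731  0.004 ] dist 0.892 sides 0.141 0.143
top [259.  75.] 1216.0 [0.8462 0.1726 0.004 ] dist 0.864 sides 0.071 0.125
scene [238. 426.] 2337.5 [0.8102 0.1463 0.004 ] dist 0.823 sides 0.077 0.116
scene [416. 355.] 3997.5 [0.4841 0.2685 0.004 ] dist 0.554 sides 0.134 0.137
scene [473. 286.] 2946.5 [0.2706 0.247  0.004 ] dist 0.366 sides 0.139 0.15
scene [108. 275.] 2436.0 [ 0.8116 -0.304   0.004 ] dist 0.867 sides 0.107 0.218
scene [278. 237.] 149.5 [ 0.5145 -0.0898  0.068 ] dist 0.522 sides 0.023 0.051
scene [307. 187.] 1702.0 [ 0.3149 -0.2155  0.004 ] dist 0.382 sides 0.172 0.143
scene [476. 105.] 196.5 [-0.1943 -0.0897  0.068 ] dist 0.214 sides 0.071 0.173
scene [155.  96.] 143.0 [ 0.4231 -0.7222  0.068 ] dist 0.837 sides 0.073 0.055
scene [401.  74.] 162.5 [-0.1663 -0.3343  0.068 ] dist 0.373 sides 0.065 0.09
scene [396.  47.] 5014.5 [-0.4018 -0.5469  0.004 ] dist 0.679 sides 0.501 0.659
scene [115.  56.] 2627.0 [ 0.3276 -1.1665  0.004 ] dist 1.212 sides 0.354 0.838
```

View pics/crop1.png

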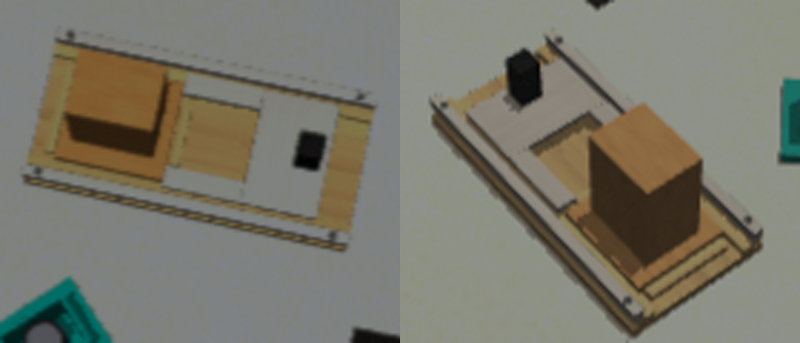

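The crop shows the tall orange box on the plywood stand, with the fork's black handle at top-view pixel (363,227). The target mat is top (191,219) at 0.553 m, against 0.37 and 0.38 m for the other two, and both views agree at (0.484, 0.268). Next I'll compute the lid and axis from the corner pixels.

```bash
python3 - <<'E'
from h import *
for n,o,P in (("top",(255,175),[(75,52),(167,67),(157,127),(66,110)]),("scene",(235-400/2.857,210),[(643,103),(702,155),(652,193),(590,137)])):
    b=np.array([ray(np.array(p)/2.857+o,.104,cam(n)) for p in P]); print(n,b.mean(0).round(4))
    for i in range(4): d=b[(i+1)%4]-b[i]; print(np.linalg.norm(d).round(4),np.degrees(np.arctan2(d[1],d[0])).round(1))
# rail top-edge directions (top)
for a,c in(((57,32),(375,100)),((25,175),(345,240))):
    p=[ray(np.array(q)/2.857+(255,175),.028,cam("top")) for q in(a,c)];d=p[0]-p[1];print(np.degrees(np.arctan2(d[1],d[0])).round(2),np.linalg.norm(d), p)
# go look with the wrist camera: TCP above stand middle, tool x along world y-ish; camera sits on tool -y side
yaw=np.pi/2
for y in (np.radians(98),np.radians(98-180),):
    t=np.array([np.cos(y),np.sin(y),0]);M=np.c_[t,np.cross([0,0,-1],t),[0,0,-1]];q=R.from_matrix(M).as_quat()[[3,0,1,2]]
    j=inverse_kinematics([0.5,-0.03,.40],q);print(q,j)
E
```

```text
top [0.5161 0.0354 0.104 ]
0.0665 -92.0
0.0445 178.6
0.0655 86.8
0.0431 -0.0
scene [0.5147 0.0414 0.104 ]
0.0606 87.1
0.0465 0.2
0.0632 -92.2
0.0472 177.0
85.11 0.24728968488034256 [array([0.57551362, 0.09230434, 0.028     ]), array([ 0.55445392, -0.15408697,  0.028     ])]
85.97 0.24348782606087796 [array([0.4616192 , 0.09933126, 0.028     ]), array([ 0.444527  , -0.14355591,  0.028     ])]
[0.         0.65605903 0.75470958 0.        ] [-8.36876658e-02  6.77125621e-02  1.68633756e+00 -4.44089210e-16
  1.38754253e+00 -1.79411033e+00]
[-0.          0.75470958 -0.65605903  0.        ] [-8.36876658e-02  6.77125621e-02  1.68633756e+00 -4.44089210e-16
  1.38754253e+00  1.34748232e+00]
```

```bash
cat >> h.py <<'E'
def quat(deg):
    y=np.radians(deg);t=np.array([np.cos(y),np.sin(y),0]);z=np.array([0,0,-1.])
    return R.from_matrix(np.c_[t,np.cross(z,t),z]).as_quat()[[3,0,1,2]]
E
python3 - <<'E'
from h import *
move_pose([.5,-.08,.33],quat(-4))
KT=cam("wrist");im=read_camera("wrist");np.savez("w1.npz",K=KT[0],T=KT[1])
cv2.imwrite("pics/w1.png",cv2.cvtColor(im,cv2.COLOR_RGB2BGR));print(get_time(),get_tcp_pos(),get_joint_pos())
E
```

```text
2.7 [ 0.50011726 -0.07936395  0.32985887] [-1.80954457e-01  1.30208683e-01  1.77239575e+00  1.27214729e-04
  1.23926007e+00 -1.12334236e-01]
```

View pics/w1.png

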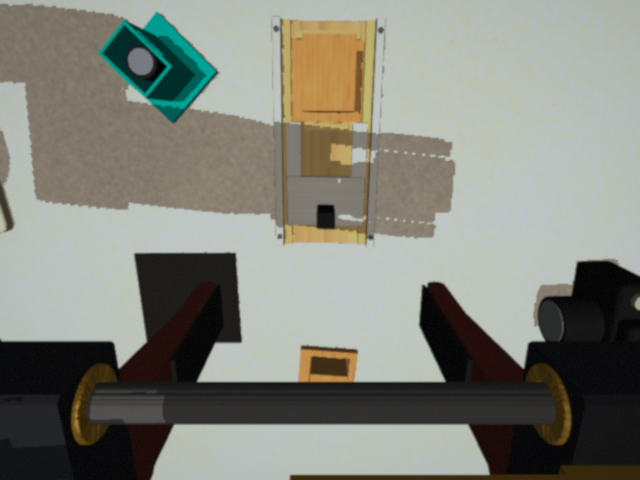

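The wrist view shows the stand vertically in the picture: the lid top spans about (291–362, 34–110), the handle is at (326,216), and the stand screws are at (276,28), (381,30), (280,237) and (370,237). I'll enlarge it to get the corners.

```bash
python3 - <<'E'
from h import *
im=cv2.imread("pics/w1.png")
a=cv2.resize(im[20:130,270:390],None,fx=4,fy=4,interpolation=cv2.INTER_CUBIC)
b=cv2.resize(im[195:240,305:350],(320,320),interpolation=cv2.INTER_CUBIC)
b=np.clip(b.astype(float)*2,0,255).astype(np.uint8)
o=np.zeros((440,800,3),np.uint8);o[:440,:480]=a;o[:320,480:]=b
cv2.imwrite("pics/w1c.png",o)
E
```

```text
(no output)
```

View pics/w1c.png

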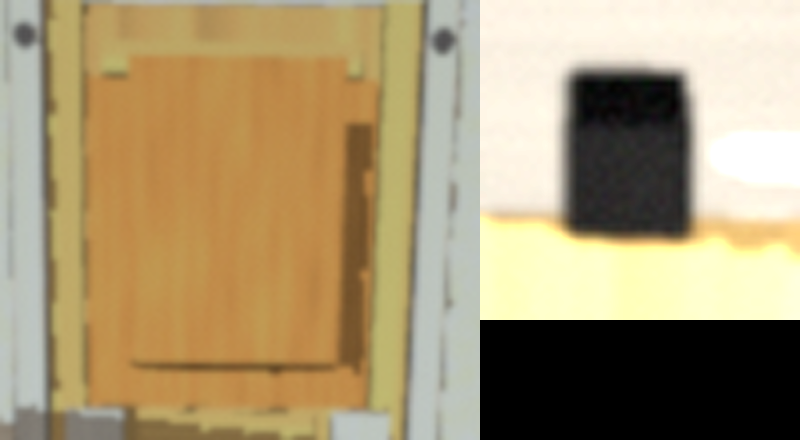

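```bash
python3 - <<'E'
from h import *
d=np.load("w1.npz");KT=(d["K"],d["T"])
b=np.array([ray(np.array(p)/4+(270,20)-.375,.104,KT) for p in[(133,57),(347,57),(337,362),(132,362)]]);print("lid",b[:,:2].round(4).tolist(),b.mean(0).round(4))
h=np.array([ray(np.array(p)/7.111+(305,195)-.4,.068,KT) for p in[(568,125),(687,125),(690,235),(568,235)]]);print("handle",h[:,:2].round(4).tolist(),h.mean(0).round(4))
s=np.array([ray(p,.028,KT) for p in[(276,28.3),(381,30),(370,237),(279.5,237)]]);print("screws",s[:,:2].round(4).tolist(),s.mean(0).round(4))
dd=(s[0]+s[1]-s[2]-s[3]);print(np.degrees(np.arctan2(dd[1],dd[0])))
dd=b.mean(0)-h.mean(0);print(np.degrees(np.arctan2(dd[1],dd[0])),np.linalg.norm(dd[:2]))
E
```

```text
lid [[0.4956, 0.0711], [0.5421, 0.0679], [0.5371, 0.0048], [0.4902, 0.008]] [0.5162 0.0379 0.104 ]
handle [[0.5681, -0.1016], [0.5861, -0.1028], [0.5864, -0.1202], [0.5677, -0.1189]] [ 0.5771 -0.1109  0.068 ]
screws [[0.4659, 0.0923], [0.5747, 0.0832], [0.5559, -0.1405], [0.4474, -0.1332]] [ 0.511  -0.0246  0.028 ]
85.24954541456871
112.2395770073888 0.1607647747173061
```

```bash
python3 - <<'E'
from h import *
u=np.array([np.cos(np.radians(85.25)),np.sin(np.radians(85.25)),0]);q=quat(-4.75)
lid=np.array([.5162,.0379,0]); h=lid-.1493*u; print(h)
move_pose(h+[0,0,.14],q); movel(h+[0,0,.036],q,v=.12)
command_gripper(0.0); print("w",get_grip_width()*88,get_ft_force())
p0=np.array(get_tcp_pos())
r=movel(p0+u*.075,q,v=.05,until_force=12); print(r,(np.array(get_tcp_pos())-p0)@u,get_tcp_pos(),get_ft_force(),get_time())
E
```

```text
[ 0.50383673 -0.11088723  0.        ]
w 19.49610747591839 [-4.14742681  0.70844558  2.91993198]
True 0.05599000605092287 [ 0.50746659 -0.05495956  0.03587784] [-0.30372396  0.5255265   3.47124382] 6.6083
```

```bash
python3 - <<'E'
from h import *
u=np.array([np.cos(np.radians(85.25)),np.sin(np.radians(85.25)),0]);q=quat(-4.75)
p0=np.array(get_tcp_pos())
r=movel(p0+u*.012,q,v=.02,until_force=18); print(r,(np.array(get_tcp_pos())-p0)@u,get_tcp_pos(),get_ft_force(),get_grip_width()*88)
p1=np.array(get_tcp_pos())
command_gripper(.6); movel(get_tcp_pos()*np.array([1,1,0])+[0,0,.15],q,v=.2)
move_pose([.508,-.09,.26],q)
KT=cam("wrist");im=read_camera("wrist");np.savez("w2.npz",K=KT[0],T=KT[1])
cv2.imwrite("pics/w2.png",cv2.cvtColor(im,cv2.COLOR_RGB2BGR));print(get_time())
E
```

```text
True 9.264997942265553e-05 [ 0.50750973 -0.05487018  0.0359034 ] [-0.43081771 -2.63150691  3.63269436] 19.985434915817535
8.9083
```

View pics/w2.png

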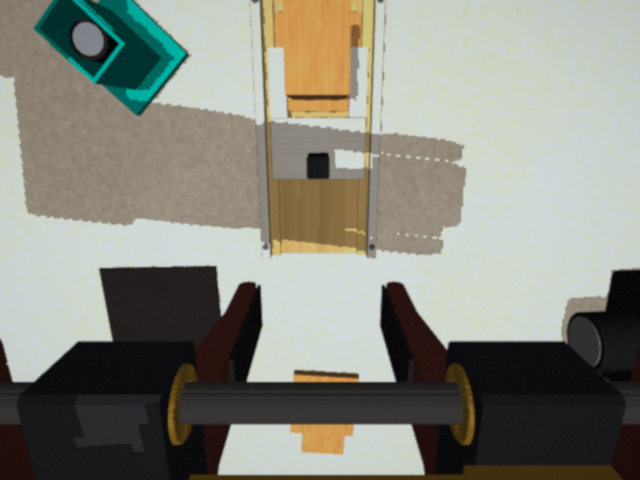

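The fork is fully in, with the tines on both sides of the lid and the handle at (318,165); a second push moved it only 0.1 mm, so it is against the stop. Next I'll draw the lid.

```bash
python3 - <<'E'
from h import *
q=quat(-4.75); L=np.array([.5155,.0365,0])
command_gripper(.95)
move_pose(L+[0,0,.16],q); movel(L+[0,0,.063],q,v=.1)
command_gripper(0); print("w",get_grip_width()*88,get_ft_force(),get_tcp_pos())
p=np.array(get_tcp_pos())
for dz in(.01,.04,.08,.135):
    movel(p+[0,0,dz],q,v=.05); print(dz,get_ft_force().round(1),get_grip_width()*88,get_time())
cv2.imwrite("pics/w3.png",cv2.cvtColor(read_camera("scene"),cv2.COLOR_RGB2BGR)[60:460,180:560])
E
```

```text
w 48.129039541142035 [-1.36338431 -0.4651682   2.37797276] [0.51551312 0.03651695 0.0630904 ]
0.01 [ 0.2  0.1 -5. ] 48.16226566867847 12.375
0.04 [-0.   0.9 -3.8] 47.95871709456132 13.125
0.08 [-0.5 -0.6 -0.3] 47.695501620980124 14.075
0.135 [-0.7  0.3 -1.1] 48.14281299643229 15.325
```

View pics/w3.png

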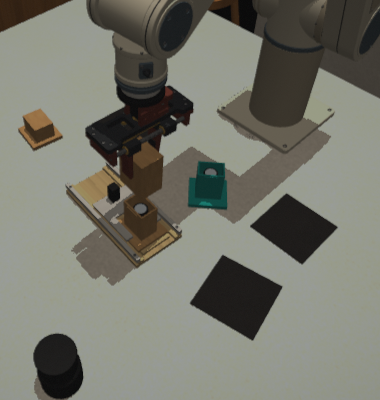

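The lid is off in the gripper, and the base at (140,215) is still in its nest with the fork in. Next I'll place it on the mat.

```bash
python3 - <<'E'
from h import *
q=quat(-4.75); M=np.array([.484,.268,0])
movel(M+[0,0,.19],q,v=.15); movel(M+[0,0,.075],q,v=.1)
print(get_ft_force().round(1))
r=movel(M+[0,0,.042],q,v=.02,until_force=5); print(r,get_tcp_pos(),get_ft_force().round(1),get_grip_width()*88)
wait(.3)
E
```

```text
[-0.5  0.8 -2. ]
True [0.48396174 0.26797243 0.04708742] [-0.2  0.8  5.2] 48.021303466876994
```

Contact came at z 0.0471, where 0.047 was expected with no slip. I'll release, retreat and check.

```bash
python3 - <<'E'
from h import *
q=quat(-4.75)
command_gripper(.9); wait(.2)
p=np.array(get_tcp_pos()); movel(p+[0,0,.12],q,v=.15); move_pose([.30,.10,.35],q); wait(.3)
a=[cv2.cvtColor(read_camera(n),cv2.COLOR_RGB2BGR) for n in("top","scene")]
o=np.hstack([cv2.resize(a[0][150:350,140:400],None,fx=1.5,fy=1.5),cv2.resize(a[1][200:400,240:500],None,fx=1.5,fy=1.5)])
cv2.imwrite("pics/end.png",o);print(get_time())
E
```

```text
23.3417
```

View pics/end.png

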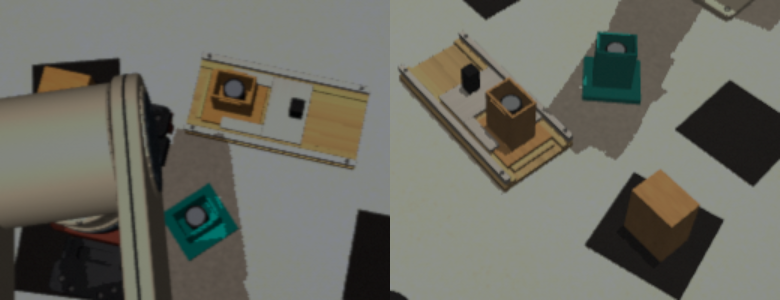

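The lid stands upright in the middle of the right mat (crop 660,215). The base is still in its nest with the fork in, and the arm is clear of everything. Handing in.

```bash
python3 -c "
from station import *
job_done();print(get_time())"
```

```text
the job is handed in; nothing more can be done
the job is handed in; nothing more can be done
```

The job is done and handed in at about 23 s on the robot's clock; the hand-in reports no verdict.

- **Fork:** I gripped the handle and slid it 56 mm to its stop. A second push moved it only 0.1 mm.
- **Lid:** I drew it straight up without it slipping in the grip. I set it on the farthest mat, at about (0.484, 0.268); it touched down at TCP z 0.0471, where 0.047 was expected.
- **Last pictures:** The scene view shows the lid upright in the middle of the mat, the base seated in its nest, the fork in and the gripper clear. In the top view the arm hid most of the lid, so the final position was judged from the scene view and the release pose only.
- **Small disagreement:** The handle at its stop measured about 93 mm from my estimate of the lid centre, against 90 mm nominal. That is within measuring error, and the limit is 104 mm.

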